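Fish a dropped bracket out from under the mains guard

ROBOT

A 7-joint arm with a two-finger parallel gripper is mounted at the origin on the work surface. World frame = base frame: x ahead of the robot, y to its left, z up, the work surface at z = 0. Lengths are in m, angles in rad, forces in N, time in s.
With the tool pointing down it reaches from about 0.4 to 0.85 m from the base axis. Payload 4.5 kg.
Tool frame: the origin (TCP) lies where the fingers leave the gripper's body, on its centre line; the fingertips stand 64 mm ahead of it and the grasp point (between the pads) lies 45 mm ahead of it; z points along the fingers, y is the direction in which the jaws open and shut (so a half turn about z gives the same grasp; the last joint's range is limited). The gripper opens to 88 mm and grips with 3 to 60 N. Pads are 18 mm wide; open, the fingers measure 123 mm over their backs; the gripper's body (75 mm by 187 mm) begins 45 mm behind the grasp point.
Start: joints at [-1.315, 0.689, -0.195, 1.565, 0.157, 0.902, -0.215], TCP at [0.137, 0.61, 0.303] pointing down, gripper open.
Joint ranges: [-3.01, 3.01], [-0.46, 2.08], [-1.47, 1.51], [0.13, 2.56], [-1, 4.14], [0.04, 2.09], [-2.66, 2.66]. Speed limits (rad/s): [2.57, 2.57, 3.14, 3.14, 3.14, 3.14, 3.14].

INTERFACE

Orientations are given as a unit quaternion [x, y, z, w].
In Python, from plant import monitor, snapshot, workorder, finder gives the robot as it stands.
- The arm moves only by the tool carry_out, never from a script. Its argument "motion" is one flat list of numbers, 6 for each row, row after row: the shift along the tool's x, y, z in cm, then the turn, a rotation vector about the tool's x, y, z in rad. In form: [x, y, z, rx, ry, rz, x, y, z, rx, ry, rz, ...]. A call has 1 to 8 rows; each row shifts and turns the commanded pose from where the row before left it, along the tool's axes as they then stand; what a row does not reach is not made up. A row lasts 1/8 s, in which the tool goes at most 62.5 mm and 10.7 degrees, less where a joint would pass 70% of its speed; a pose out of reach is approached as far as the arm can. A call with a gripper value outside its range is refused whole. "hand" is the finger opening in cm, from 0 to 8.81, set as the call begins (left out, the last holds). The fingers move at their own pace and stop on an object; "grip_force" is the grip in N (left out, the last holds). Time passes only in rows, so rows that do not move let the fingers close. It gives the time, the measured TCP pose, the force and the opening at its end, in the units of the state.
- monitor.get_state(): the state, without advancing time (a new reading comes with each control period).
- snapshot(name): name is "scene" or "side" or "wrist"; returns a dict with "frame" (384x512x3 uint8, red, green, blue), "range_z" (384x512 float32, m along the optical axis (not along the pixel's ray), 0 where there is no reading), "fx", "fy", "cx", "cy" (pixels), "rvec" (rotation vector, rad) and "tvec" (3), from world to camera coordinates, as OpenCV has them; the wrist camera has in their place "hand_eye" (4x4, takes a point from camera to tool coordinates, whose origin is the TCP and whose axes are the flange's). Camera axes: x right, y down, z forward; pixel columns grow to the right and rows downward; lengths in m; the calibration is good to about 2 mm. A picture is of the moment at which its call begins: read the wrist's pose just before it.
- workorder.finish_job(): hands the job in, once; it reports no verdict.
Trained networks look in a picture, given as the dict that the camera call returned (one of the last four; its "shot" number tells which), for a name from the list of things; names that differ only in an ending like _2 or _b are one class to them, and where a whole thing is asked for, a point or a joint stands for the part that bears it (a point fixed in the world has none). Each returns a list of dicts, best first, with "p" (0 to 1); they miss things now and then, are a little off and sometimes report something else, mostly with a low value. They report only what shows in the picture. A call takes as long as a camera call. They do not tell look-alikes from the thing itself.
- finder.masks_of(picture, thing): "pixels" (384x512 bool, what is visible of it) and "extent" ([left, top, right, bottom] in pixels, round what is visible of it).
The state is a dict: "clock": time; "q": joint angles; "qd": joint speeds; "joint_torque": joint torques, N m; "tool_pos": TCP position; "eef_rot": TCP orientation; "contact_force": force on the tool from outside, world axes, zero at the start; "moment": the same for the moment, N m; "opening": opening from 0.0 (shut) to 1.0 (fully open).
Only numpy, scipy, OpenCV 4.12 (cv2) and the standard library are available. Lean on these libraries where they do the work, as an engineer would, in place of code of your own. Each camera call takes 0.05 s, during which the arm holds its last target. There are 200 camera calls.

TASK

An aluminium bracket has been dropped on the bench beneath the fixed bar guard of the mains strip. With the hooked rod, through the guard's open end, gently draw it out without poking the strip, fingers staying off it until it is out; then put the rod down on the bench clear of the guard, and stand the bracket base down on the repair mat, midway between the solder reel and the tip-cleaner tin. Leave the reel, the tin, the drinks can and the screwdriver where they are.

Things in the scene. Friction and masses are not known exactly. Their poses are not given: they have to be found in the camera images.
- bracket: cast aluminium bracket, 49-98 g: base 50 x 50 x 6 mm with a 24 x 24 mm window right through its middle; an upright leg, 8 mm thick (x), 50 mm wide (y), top 34 mm above the underside, on its +x edge, leg mid-thickness at x = +21. Origin: centre of the underside, mid-window; z up. Lies base down on the bench under the guard, its x axis within 0.45 rad of the guard's
- rod: hooked rod, 110 g, on the bench. Handle 100 (x) x 26 (y) x 32 mm high; on a stiff upright swivel at its x = +46 sits a 10 mm round shaft, level at 48 mm height, turning straight down 214 mm from the swivel to a round tip level with the handle's underside. The shaft points along x give or take up to 0.2 rad, unmeasured; it yields at some 5 N on the tip. Origin: centre of the handle's underside
- guard: fixed guard of 8 mm steel bars on the bench: 180 (x) x 260 mm (y), barred roof with 114 mm clear height, barred along both sides and across the end y = +130 mm; the end y = -130 mm is open. Gaps too small for a hand. The bracket lies in its free lane (x -86 to +28 mm), the mains strip beside it. Origin: centre of the footprint; z up
- guard_mouth (a point): on the bench in the guard's open end, at the middle of the free lane (guard x = -30 mm, y = -130 mm); axes as the guard's: y points into the guard
- strip: white mains strip fixed inside the guard, same origin and axes as guard; it fills x 28 to 84 mm, 245 mm long along y, 40 mm high, with black plugs to 75 mm height
- mat: fixed repair mat, 280 (x) x 150 (y) x 3 mm thick, flat on the bench. Origin: centre of the underside; z up. Its centre is midway between the reel and the tin, which stand at its two ends on its x axis, 90 mm either side of the centre
- reel: grey flanged reel of solder standing on end on the mat, 54 mm diameter, 42 mm high; origin: centre of the underside
- tin: round steel tin, 64 mm diameter, 38 mm high, heaped with brass wool to 46 mm; stands on the mat; origin: centre of the underside
- can: drinks can on the bench, 66 mm diameter, 115 mm high; origin: centre of the underside
- driver: screwdriver lying on the bench, handle towards its -x; leave alone
Things that resemble listed ones, but are neither listed nor needed, are in the scene too. Leave any blue or orange look-alike of the bracket alone.

How it is judged:
On the way, in this order (a step that is already met when the one before it is completed fails the run):
1. the rod touches the bracket while it lies under the guard (contact force between rod and bracket above 0.05 N and y of bracket in the frame of guard_mouth above 0 m), for 0.05 s.
2. the bracket lies wholly outside the guard's open end, flat on the bench (y of bracket in the frame of guard_mouth below -0.04 m and height (world z) of bracket below 0.012 m), for 0.1 s.
At the end, for the whole second after the job is handed in: The bracket rests base down on the mat, its centre within 20 mm of the midpoint between reel and tin along each mat axis, tilted under 0.1 rad; the rod lies at rest on the bench clear of the guard (origins over 430 mm apart, or the rod pointing well past or away from it) (x of bracket in the frame of mat between -0.02 and 0.02 m and y of bracket in the frame of mat between -0.02 and 0.02 m and height (world z) of bracket below 0.006 m and angle between bracket's own z axis and vertical below 0.1 rad and linear speed of each of bracket, rod below 0.02 m/s and (horizontal distance between rod and guard above 0.43 m or x of guard in the frame of rod below -0.22 m or y of guard in the frame of rod below -0.2 m or y of guard in the frame of rod above 0.2 m) and height (world z) of rod below 0.05 m); the robot touches nothing.
It fails at once if fingers or arm touch the bracket while it is under the guard (y of bracket in the frame of guard_mouth above -0.02 m and contact force between any of the fingers, the arm and bracket above 0.3 N).
It fails at once if the rod presses on the bracket with more than 20 N (contact force between rod and bracket above 20 N).
It fails at once if the rod or the robot pokes the mains strip with more than 8 N (contact force between any of rod, the fingers, the arm and strip above 8 N).
It fails at once if the reel, tin, can or screwdriver is moved by more than 20 mm (distance of any of reel, tin, can, driver from where it was at the start of the episode above 0.02 m).
It also fails if it takes over 72 s, if anything falls off the work surface, if the arm or the gripper's body presses on something with over 40 N, if the wrist force passes 120 N, or if a joint passes its speed limit or range.

## Working session

There is one attempt and no reset: what is moved stays moved. The work goes in short steps, Python scripts to look and compute and a tool call to move; the robot and the scene stay as the last step left them, time stands still between calls to the robot, and variables do not carry over. Pictures are saved under pics/ and viewed, about 8 in all and at most 12, crops included, and the job is handed in when it is done.

Besides the shell and the picture viewer there is one more tool, called after ">>>" by a JSON object that holds its "op" and its "data", one argument or row to a line. carry_out: Moves the arm, as the interface text tells. Its arguments: {"type":"object","properties":{"motion":{"type":"array"},"hand":{"type":"number"},"grip_force":{"type":"number"}},"required":["motion"]}

```bash
mkdir -p pics; ls; cat > h.py <<'E'
import numpy as np, cv2
from scipy.spatial.transform import Rotation as R
from plant import monitor, snapshot, workorder, finder
def cam2world(s, st=None):
    if 'hand_eye' in s:
        T=np.eye(4); T[:3,:3]=R.from_quat(st['eef_rot']).as_matrix(); T[:3,3]=st['tool_pos']
        return T@np.array(s['hand_eye'])
    M=np.eye(4); M[:3,:3]=cv2.Rodrigues(np.array(s['rvec'],float))[0]; M[:3,3]=np.ravel(s['tvec'])
    return np.linalg.inv(M)
def cloud(s, st=None):
    T=cam2world(s,st); z=s['range_z']; v,u=np.indices(z.shape)
    P=np.stack([(u-s['cx'])/s['fx']*z,(v-s['cy'])/s['fy']*z,z],-1)@T[:3,:3].T+T[:3,3]
    P[z<=0]=np.nan
    return P
def snap(n):
    st=monitor.get_state(); s=snapshot(n); return st,s,cloud(s,st)
def save(s,name): cv2.imwrite('pics/'+name+'.png',s['frame'][:,:,::-1])
E
python3 - <<'E'
from h import *
print(monitor.get_state())
for n in ['scene','side']:
    st,s,P=snap(n); save(s,n+'0'); print(n,cam2world(s)[:3,3])
    for t in ['bracket','rod','guard','strip','mat','reel','tin','can','driver']:
        for d in finder.masks_of(s,t)[:3]:
            m=d['pixels']; q=P[m]; q=q[~np.isnan(q[:,0])]
            print(t,round(d['p'],2),d['extent'],len(q),np.median(q,0).round(3) if len(q) else '',q.min(0).round(3),q.max(0).round(3))
a=cv2.imread('pics/scene0.png');b=cv2.imread('pics/side0.png')
E
```

```text
pics
{'clock': 0.0, 'q': array([-1.31520061,  0.69001942, -0.19451724,  1.56630193,  0.1572919 ,
        0.90248368, -0.21509549]), 'qd': array([ 0.00314949, -0.00175906, -0.00092001, -0.00130015,  0.00057205,
        0.00056732,  0.00037943]), 'joint_torque': array([-8.30435474e-04, -5.27550530e+01, -1.26667935e+00, -1.53435838e+01,
       -5.25493152e-02,  6.53184296e-03,  1.70885273e-04]), 'tool_pos': array([0.13741504, 0.60919898, 0.3018991 ]), 'eef_rot': array([ 1.10630277e-01,  9.93861214e-01, -9.09838549e-04, -4.27647505e-05]), 'contact_force': array([-0.29374884, -0.94990356,  0.46936919]), 'moment': array([ 0.03817765, -0.03052532, -0.05423076]), 'opening': 1.0044842806946552}
scene [ 1.25485252 -0.64493178  0.63629276]
bracket 0.67 [356.6, 169.4, 378.6, 184.0] 150 [0.561 0.287 0.005] [ 0.529  0.269 -0.004] [0.587 0.328 0.035]
bracket 0.52 [296.5, 136.4, 314.7, 149.6] 197 [0.291 0.301 0.006] [ 0.231  0.242 -0.004] [0.363 0.372 0.036]
bracket 0.46 [299.0, 149.4, 313.9, 163.8] 187 [0.383 0.219 0.005] [ 0.345  0.181 -0.002] [0.41  0.248 0.035]
rod 0.73 [175.4, 168.7, 287.1, 217
[... 1825 characters left out ...]
9] [ 0.603  0.143 -0.003] [0.71  0.412 0.124]
mat 0.97 [194.8, 255.7, 355.0, 331.5] 7291 [ 0.498 -0.428  0.003] [ 0.368 -0.492 -0.002] [ 0.658 -0.327  0.047]
reel 0.61 [208.9, 282.0, 241.4, 302.6] 458 [ 0.42  -0.423  0.016] [ 0.396 -0.432  0.002] [ 0.448 -0.379  0.047]
tin 0.93 [307.6, 258.2, 339.2, 300.2] 1108 [ 0.596 -0.429  0.037] [ 0.569 -0.449 -0.   ] [ 0.647 -0.348  0.052]
can 0.58 [167.7, 89.9, 192.2, 128.4] 833 [0.402 0.32  0.071] [0.371 0.307 0.   ] [0.436 0.571 0.118]
can 0.2 [234.7, 113.4, 248.2, 131.0] 141 [0.573 0.295 0.013] [ 0.555  0.27  -0.001] [0.589 0.335 0.035]
driver 0.93 [343.8, 189.1, 363.2, 245.8] 516 [ 0.721 -0.273  0.021] [ 0.699 -0.323 -0.002] [ 0.772 -0.118  0.029]
```

```bash
python3 - <<'E'
from h import *
a=cv2.imread('pics/scene0.png')[100:325,75:440];b=cv2.imread('pics/side0.png')[60:340,120:370]
cv2.imwrite('pics/sc.png',cv2.resize(a,None,fx=2.1,fy=2.1,interpolation=cv2.INTER_CUBIC))
cv2.imwrite('pics/si.png',cv2.resize(b,None,fx=2.1,fy=2.1,interpolation=cv2.INTER_CUBIC))
E
```

```text
(no output)
```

View pics/sc.png

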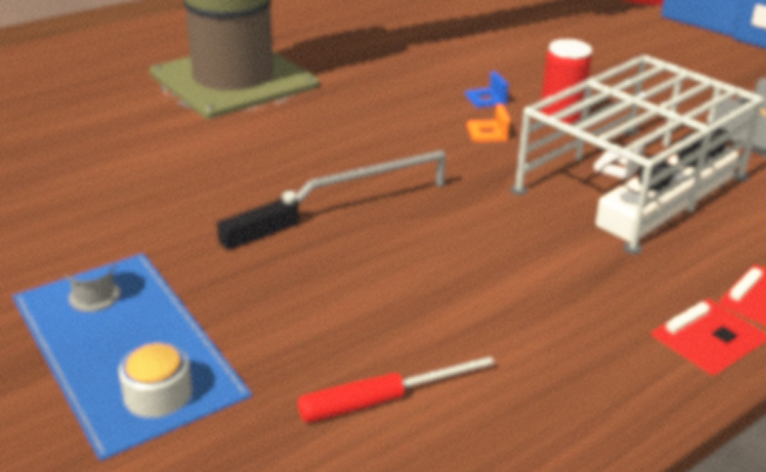

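View pics/si.png

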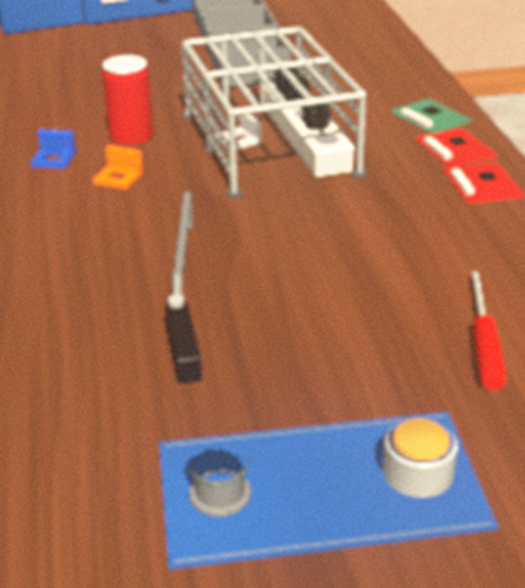

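```bash
python3 - <<'E'
from h import *
Q=[];C=[]
for n in ['scene','side']:
    st,s,P=snap(n); ok=~np.isnan(P[...,0]); Q.append(P[ok]); C.append(s['frame'][ok].astype(int))
    if n=='side': m=finder.masks_of(s,'mat')[0]['pixels']; 
Q=np.vstack(Q);C=np.vstack(C)
def box(x0,x1,y0,y1,z0,z1): return (Q[:,0]>x0)&(Q[:,0]<x1)&(Q[:,1]>y0)&(Q[:,1]<y1)&(Q[:,2]>z0)&(Q[:,2]<z1)
def rect(m,l):
    r=cv2.minAreaRect(Q[m][:,:2].astype(np.float32)); print(l,m.sum(),np.round(r[0],4),np.round(r[1],4),r[2], cv2.boxPoints(r).round(3).tolist())
g=box(.45,.85,.08,.5,.108,.13); rect(g,'roof')
b=(C[:,2]>C[:,0]+40); rect(b&box(.3,.7,-.55,-.3,-.005,.008),'mat')
k=(C.max(1)<75); rect(k&box(.35,.5,-.3,-.05,.024,.04),'handle')
sh=box(.35,.5,-.16,.15,.04,.06)
q=Q[sh]; q=q[np.argsort(q[:,1])]
for i in np.arange(-.16,.13,.02):
    w=(q[:,1]>=i)&(q[:,1]<i+.02)
    if w.any(): print(round(i+.01,3),w.sum(),np.median(q[w],0).round(4))
t=box(.35,.5,.03,.15,.01,.045); print('tip',t.sum(),np.median(Q[t],0),Q[t].max(0))
w=(C.min(1)>120)
m=box(.52,.6,.24,.35,.026,.036); rect(m,'legtop'); m=box(.52,.6,.24,.35,.004,.037);rect(m,'brk')
m=box(.56,.75,.1,.45,.034,.044)&w; rect(m,'strip')
E
```

```text
roof 2677 [0.5989 0.2771] [0.1893 0.2757] 6.3332295417785645 [[0.49000000953674316, 0.40400001406669617], [0.5199999809265137, 0.12999999523162842], [0.7080000042915344, 0.1509999930858612], [0.6779999732971191, 0.42500001192092896]]
mat 11726 [ 0.5118 -0.4094] [0.1541 0.2824] 87.13722229003906 [[0.367000013589859, -0.4790000021457672], [0.6489999890327454, -0.49300000071525574], [0.6570000052452087, -0.33899998664855957], [0.375, -0.32499998807907104]]
handle 431 [ 0.416  -0.1975] [0.028  0.1003] 0.4191672205924988 [[0.4020000100135803, -0.1469999998807907], [0.4020000100135803, -0.24799999594688416], [0.4300000071525574, -0.24799999594688416], [0.4300000071525574, -0.1469999998807907]]
-0.15 17 [ 0.4137 -0.1491  0.0408]
-0.13 58 [ 0.4198 -0.126   0.0469]
-0.11 45 [ 0.4234 -0.1091  0.0512]
-0.09 48 [ 0.4277 -0.0899  0.0509]
-0.07 45 [ 0.4309 -0.0686  0.0506]
-0.05 45 [ 0.4348 -0.0491  0.0507]
-0.03 42 [ 0.4389 -0.0297  0.0506]
-0.01 42 [ 0.4419 -0.0101  0.0509]
0.01 41 [0.4462 0.0102 0.0503]
0.03 40 [0.4499 0.03   0.0508]
0.05 42 [0.4536 0.049  0.051 ]
0.07 8 [0.4565 0.061  0.0447]
tip 55 [0.45631798 0.05692038 0.02888555] [0.46177158 0.06393485 0.04496834]
legtop 42 [0.5774 0.3029] [0.0092 0.0448] 21.99580192565918 [[0.5649999976158142, 0.32199999690055847], [0.5820000171661377, 0.2800000011920929], [0.5899999737739563, 0.2840000092983246], [0.5730000138282776, 0.32499998807907104]]
brk 245 [0.5569 0.2961] [0.0523 0.0599] 23.02031898498535 [[0.5210000276565552, 0.31299999356269836], [0.5450000166893005, 0.257999986410141], [0.5929999947547913, 0.27900001406669617], [0.5690000057220459, 0.33399999141693115]]
strip 769 [0.6351 0.2807] [0.1154 0.2713] 7.904447555541992 [[0.5590000152587891, 0.40700000524520874], [0.597000002861023, 0.1379999965429306], [0.7110000252723694, 0.15399999916553497], [0.6740000247955322, 0.4230000078678131]]
```

```bash
cat >> h.py <<'E'
def Rh(h): # tool x heading h (rad), tool z down
    return R.from_matrix(np.array([[np.cos(h),np.sin(h),0],[np.sin(h),-np.cos(h),0],[0,0,-1]]))
def plan(wps, step=.055, turn=.17):
    """wps: (x,y,z,heading[,nrows]); prints rows in tool axes"""
    st=monitor.get_state(); p=st['tool_pos'].copy(); r=R.from_quat(st['eef_rot'])
    print('t',round(st['clock'],2),'at',p.round(4),'head',round(np.arctan2(*r.as_matrix()[[1,0],0]),3),'F',st['contact_force'].round(1),'op',round(st['opening'],3))
    for w in wps:
        T=np.array(w[:3]); rt=Rh(w[3]); rv=(r.inv()*rt).as_rotvec()
        n=w[4] if len(w)>4 else int(max(1,np.ceil(np.linalg.norm(T-p)/step),np.ceil(np.linalg.norm(rv)/turn)))
        p0=p.copy(); dr=np.round(rv/n,3)
        for i in range(n):
            s=np.round(r.inv().apply(p0+(T-p0)*(i+1)/n-p)*100,2); print(list(map(float,s))+list(map(float,dr)),end=', ')
            p=p+r.apply(s/100); r=r*R.from_rotvec(dr)
        print('  ->',n,'rows')
E
python3 - <<'E'
from h import *
plan([(.40,.35,.28,2.4),(.47,.05,.25,1.9),(.416,-.1875,.16,1.571),(.416,-.1875,.068,1.571)])
E
```

```text
t 1.15 at [0.1375 0.6097 0.3028] head 2.92 F [0.2 1.1 0.3] op 0.997
[-4.47, -2.79, 0.32, 0.0, -0.0, 0.074], [-4.67, -2.46, 0.33, 0.0, -0.0, 0.074], [-4.84, -2.1, 0.32, 0.0, -0.0, 0.074], [-4.98, -1.74, 0.33, 0.0, -0.0, 0.074], [-5.1, -1.37, 0.32, 0.0, -0.0, 0.074], [-5.18, -0.99, 0.33, 0.0, -0.0, 0.074], [-5.24, -0.6, 0.32, 0.0, -0.0, 0.074],   -> 7 rows
[-4.23, -2.91, 0.5, 0.0, -0.0, 0.084], [-4.46, -2.54, 0.5, 0.0, -0.0, 0.084], [-4.66, -2.16, 0.5, 0.0, -0.0, 0.084], [-4.83, -1.75, 0.5, 0.0, -0.0, 0.084], [-4.95, -1.35, 0.5, 0.0, -0.0, 0.084], [-5.05, -0.93, 0.5, 0.0, -0.0, 0.084],   -> 6 rows
[-4.15, -2.55, 1.8, 0.0, -0.0, 0.065], [-4.31, -2.27, 1.8, 0.0, -0.0, 0.065], [-4.45, -1.99, 1.8, 0.0, -0.0, 0.065], [-4.56, -1.7, 1.8, 0.0, -0.0, 0.065], [-4.67, -1.39, 1.8, 0.0, -0.0, 0.065],   -> 5 rows
[-0.0, -0.0, 4.6, 0.0, -0.0, 0.001], [-0.0, -0.0, 4.6, 0.0, -0.0, 0.001],   -> 2 rows
```

>>> {"op": "carry_out", "data": {
  "motion": [-4.5,-2.8,0.3,0,0,0.074,-4.7,-2.5,0.3,0,0,0.074,-4.8,-2.1,0.3,0,0,0.074,-5,-1.7,0.3,0,0,0.074,-5.1,-1.4,0.3,0,0,0.074,-5.2,-1,0.3,0,0,0.074,-5.2,-0.6,0.3,0,0,0.074,0,0,0,0,0,0]
}}

```text
clock: 2.15
tool_pos: [0.4037, 0.3453, 0.2816]
eef_rot: [0.366, 0.931, -0.001, 0.001]
contact_force: [-0.4, 0.8, 0.5]
opening: 0.995
```

>>> {"op": "carry_out", "data": {
  "motion": [-4.2,-2.9,0.5,0,0,0.084,-4.5,-2.5,0.5,0,0,0.084,-4.7,-2.2,0.5,0,0,0.084,-4.8,-1.8,0.5,0,0,0.084,-5,-1.4,0.5,0,0,0.084,-5,-0.9,0.5,0,0,0.084,0,0,0,0,0,0]
}}

```text
clock: 3.02
tool_pos: [0.4702, 0.0458, 0.2516]
eef_rot: [0.585, 0.811, -0.001, 0.001]
contact_force: [-0.6, 0.7, 1.2]
opening: 1.001
```

```bash
python3 - <<'E'
from h import *
plan([(.416,-.1875,.16,1.571),(.416,-.1875,.068,1.571)])
E
```

```text
t 3.02 at [0.4702 0.0458 0.2516] head 1.891 F [-0.6  0.7  1.2] op 1.001
[-4.08, -2.5, 1.84, -0.0, 0.0, 0.064], [-4.24, -2.23, 1.84, -0.0, 0.0, 0.064], [-4.37, -1.96, 1.84, -0.0, 0.0, 0.064], [-4.49, -1.67, 1.84, -0.0, 0.0, 0.064], [-4.58, -1.38, 1.84, -0.0, 0.0, 0.064],   -> 5 rows
[0.01, -0.0, 4.6, 0.0, 0.001, 0.0], [0.0, -0.0, 4.6, 0.0, 0.001, 0.0],   -> 2 rows
```

>>> {"op": "carry_out", "data": {
  "motion": [-4.1,-2.5,1.8,0,0,0.064,-4.2,-2.2,1.8,0,0,0.064,-4.4,-2,1.8,0,0,0.064,-4.5,-1.7,1.8,0,0,0.064,-4.6,-1.4,1.8,0,0,0.064,0,0,2,0,0,0,0,0,0,0,0,0],
  "hand": 6
}}

```text
clock: 3.9
tool_pos: [0.4169, -0.1833, 0.1409]
eef_rot: [0.704, 0.71, 0.0, -0.001]
contact_force: [-0.3, -0.1, 0.6]
opening: 0.675
```

```bash
python3 - <<'E'
from h import *
st,s,P=snap('wrist'); save(s,'w1')
C=s['frame'].astype(int)
m=(P[...,2]>.024)&(P[...,2]<.04)&(C.max(-1)<80)
r=cv2.minAreaRect(P[m][:,:2].astype(np.float32)); print(m.sum(),r)
plan([(.416,-.1875,.068,1.571,3)])
E
```

```text
483 ((0.41579821705818176, -0.18853208422660828), (0.025329766795039177, 0.10254182666540146), 0.38490840792655945)
t 3.95 at [ 0.4172 -0.183   0.1416] head 1.581 F [ 0.2 -1.4 -0.5] op 0.68
[-0.15, -0.04, 2.45, -0.0, -0.001, 0.003], [-0.15, -0.04, 2.45, -0.0, -0.001, 0.003], [-0.15, -0.04, 2.46, -0.0, -0.001, 0.003],   -> 3 rows
```

View pics/w1.png

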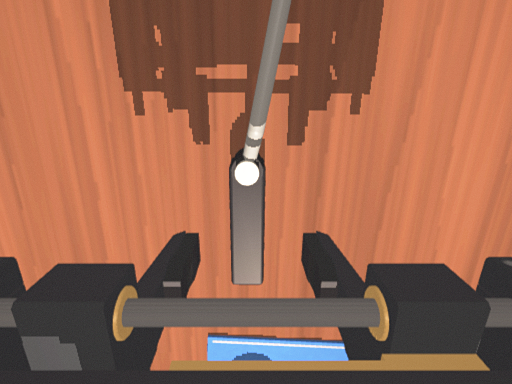

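>>> {"op": "carry_out", "data": {
  "motion": [-0.2,-0.05,2.45,0,0,0,-0.15,-0.05,2.45,0,0,0,-0.1,0,2.4,0,0,0,0,0,0,0,0,0]
}}

```text
clock: 4.45
tool_pos: [0.4231, -0.1909, 0.0733]
eef_rot: [0.703, 0.711, -0.001, -0.005]
contact_force: [0.4, 0.0, 0.3]
opening: 0.684
```

>>> {"op": "carry_out", "data": {
  "motion": [0,0,0,0,0,0,0,0,0,0,0,0,0,0,0,0,0,0,0,0,0,0,0,0,0,0,0,0,0,0,0,0,0,0,0,0],
  "hand": 0,
  "grip_force": 50
}}

```text
clock: 5.2
tool_pos: [0.4217, -0.1922, 0.0738]
eef_rot: [0.705, 0.71, -0.002, -0.005]
contact_force: [-0.2, 0.5, 7.0]
opening: 0.298
```

>>> {"op": "carry_out", "data": {
  "motion": [0,0,-1,0,0,0,0,0,-1,0,0,0,0,0,-1,0,0,0,0,0,-1,0,0,0,0,0,0,0,0,0]
}}

```text
clock: 5.82
tool_pos: [0.4226, -0.1926, 0.1142]
eef_rot: [0.705, 0.71, -0.002, -0.005]
contact_force: [-0.1, 0.2, -0.5]
opening: 0.298
```

```bash
cat >> h.py <<'E'
def shaft(n='scene',show=None):
    st,s,P=snap(n); p=st['tool_pos']; h=np.arctan2(*R.from_quat(st['eef_rot']).as_matrix()[[1,0],0])
    q=P[~np.isnan(P[...,0])]; d=q-p; a=d[:,0]*np.cos(h)+d[:,1]*np.sin(h); b=-d[:,0]*np.sin(h)+d[:,1]*np.cos(h)
    m=(a>.06)&(a<.27)&(abs(b)<.075)&(q[:,2]>p[2]-.068+.037)&(q[:,2]<p[2]-.068+.08)
    for i in np.arange(.06,.27,.03):
        w=m&(a>=i)&(a<i+.03)
        if w.any(): print(round(i+.015,3),w.sum(),'lat %.4f z %.4f'%(np.median(b[w]),np.median(q[w,2])))
    w=m; f=np.polyfit(a[w],b[w],1); print('rel angle',f,'len',a[w].max())
    if show: save(s,show)
    return st,s,P
E
python3 - <<'E'
from h import *
shaft('scene'); shaft('side')
plan([])
E
```

```text
0.075 2 lat -0.0080 z 0.0894
0.105 41 lat -0.0082 z 0.0901
0.135 36 lat -0.0108 z 0.0889
0.165 37 lat -0.0154 z 0.0889
0.195 37 lat -0.0181 z 0.0885
0.225 33 lat -0.0221 z 0.0881
0.255 19 lat -0.0257 z 0.0875
rel angle [-0.12377071  0.00575934] len 0.25522608803387503
0.075 15 lat -0.0004 z 0.0844
rel angle [-0.21277661  0.0134875 ] len 0.07109426265433805
t 5.92 at [ 0.4223 -0.1924  0.1134] head 1.578 F [-0.7  0.7 -1.9] op 0.297
```

```bash
python3 - <<'E'
from h import *
plan([(.45,-.18,.25,1.6),(.63,.10,.30,1.75)])
E
```

```text
t 5.92 at [ 0.4223 -0.1924  0.1134] head 1.578 F [-0.7  0.7 -1.9] op 0.297
[0.43, 0.88, -4.56, -0.003, -0.002, -0.007], [0.42, 0.9, -4.56, -0.003, -0.002, -0.007], [0.4, 0.91, -4.55, -0.003, -0.002, -0.007],   -> 3 rows
[3.92, 2.68, -0.72, -0.0, 0.0, -0.022], [3.87, 2.77, -0.72, -0.0, 0.0, -0.022], [3.8, 2.85, -0.72, -0.0, 0.0, -0.022], [3.74, 2.94, -0.72, -0.0, 0.0, -0.022], [3.68, 3.01, -0.73, -0.0, 0.0, -0.022], [3.6, 3.1, -0.72, -0.0, 0.0, -0.022], [3.54, 3.17, -0.72, -0.0, 0.0, -0.022],   -> 7 rows
```

>>> {"op": "carry_out", "data": {
  "motion": [0.4,0.9,-4.5,0,0,-0.007,0.4,0.9,-4.5,0,0,-0.007,0.4,0.9,-4.5,0,0,-0.007,0,0,0,0,0,0]
}}

```text
clock: 6.42
tool_pos: [0.4526, -0.1807, 0.2505]
eef_rot: [0.697, 0.717, -0.0, -0.003]
contact_force: [0.0, -0.9, -1.8]
opening: 0.297
```

>>> {"op": "carry_out", "data": {
  "motion": [3.9,2.7,-0.7,0,0,-0.022,3.9,2.8,-0.7,0,0,-0.022,3.8,2.9,-0.7,0,0,-0.022,3.7,2.9,-0.7,0,0,-0.022,3.7,3,-0.7,0,0,-0.022,3.6,3.1,-0.7,0,0,-0.022,3.5,3.2,-0.7,0,0,-0.022,0,0,0,0,0,0]
}}

```text
clock: 7.42
tool_pos: [0.632, 0.1034, 0.2944]
eef_rot: [0.638, 0.77, -0.001, -0.007]
contact_force: [-0.1, -0.5, -1.4]
opening: 0.298
```

```bash
python3 - <<'E'
from h import *
st,s,P=snap('wrist'); save(s,'w2')
np.savez('w2.npz',P=P,f=s['frame'])
plan([]); print(cam2world(s,st)[:3,3])
for d in finder.masks_of(s,'bracket')[:3]:
    q=P[d['pixels']]; q=q[~np.isnan(q[:,0])]; print(d['p'],d['extent'],np.median(q,0))
Q=P.reshape(-1,3)
m=(Q[:,0]>.5)&(Q[:,0]<.62)&(Q[:,1]>.23)&(Q[:,1]<.36)
for z0,z1 in((.027,.04),(.004,.009)):
    k=m&(Q[:,2]>z0)&(Q[:,2]<z1); print(k.sum(),cv2.minAreaRect(Q[k][:,:2].astype(np.float32)) if k.any() else '')
E
```

```text
t 7.47 at [0.6311 0.1001 0.2941] head 1.756 F [ 0.5 -1.6 -1.3] op 0.296
[0.61929504 0.18597784 0.37706867]
0.76 [28.7, 0.0, 90.1, 62.3] [0.38547561 0.21981347 0.00637175]
291 ((0.5139015316963196, 0.24835965037345886), (0.008121723309159279, 0.03697460889816284), 5.436569690704346)
259 ((0.550658643245697, 0.2760738730430603), (0.08157054334878922, 0.011059590615332127), 12.020404815673828)
```

View pics/w2.png

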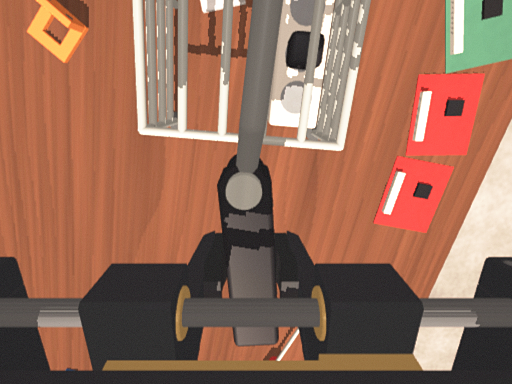

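>>> {"op": "carry_out", "data": {
  "motion": [4.5,2,-0.2,0,0,0,4.5,1,-0.2,0,0,0,0,0,0,0,0,0]
}}

```text
clock: 7.9
tool_pos: [0.6433, 0.1962, 0.2996]
eef_rot: [0.638, 0.77, -0.002, -0.007]
contact_force: [0.2, -0.7, -2.2]
opening: 0.295
```

```bash
python3 - <<'E'
from h import *
st,s,P=snap('wrist'); save(s,'w3')
plan([]); print(cam2world(s,st)[:3,3])
for d in finder.masks_of(s,'bracket')[:3]:
    q=P[d['pixels']]; q=q[~np.isnan(q[:,0])]; print(d['p'],d['extent'],np.median(q,0))
np.savez('w3.npz',P=P,f=s['frame'])
shaft('scene')
E
```

```text
t 7.95 at [0.6438 0.1927 0.2995] head 1.755 F [ 0.7 -0.3 -1.2] op 0.298
[0.63074696 0.27888277 0.38219638]
0.93 [174.9, 37.1, 222.4, 88.6] [0.5689042  0.30553915 0.00688898]
0.81 [25.5, 76.8, 80.7, 135.6] [0.38328904 0.22543916 0.00676843]
0.62 [0.0, 19.5, 2.9, 49.0] [0.31830296 0.30023073 0.0028448 ]
0.105 8 lat -0.0087 z 0.2712
0.135 2 lat -0.0099 z 0.2706
0.225 12 lat -0.0225 z 0.2735
0.255 11 lat -0.0248 z 0.2738
rel angle [-0.11418206  0.0036957 ] len 0.2529697880401179
```

View pics/w3.png

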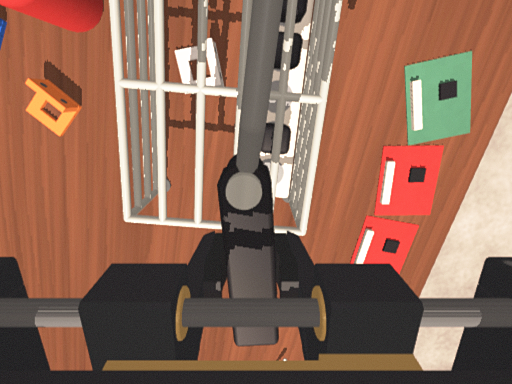

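```bash
python3 - <<'E'
from h import *
d=np.load('w3.npz'); P=d['P'][30:100,165:232]; f=d['f'][30:100,165:232].astype(int)
print(np.isnan(P[...,0]).mean())
sat=f.max(-1)-f.min(-1)
m=(P[...,2]<.04)&(P[...,2]>.003)&(sat<45)&(f.min(-1)>90)
q=P[m]; print(len(q), cv2.minAreaRect(q[:,:2].astype(np.float32)))
k=q[q[:,2]>.026]; print('leg',len(k),cv2.minAreaRect(k[:,:2].astype(np.float32)))
b=q[q[:,2]<.011]; print('base',len(b),cv2.minAreaRect(b[:,:2].astype(np.float32)),b.mean(0))
b2=cv2.resize(f.astype(np.uint8)[:,:,::-1],None,fx=8,fy=8,interpolation=cv2.INTER_CUBIC); 
ex=cv2.resize((m*255).astype(np.uint8),None,fx=8,fy=8,interpolation=cv2.INTER_NEAREST)
# guard roof
D=d['P'].reshape(-1,3); g=D[(D[:,2]>.112)&(D[:,2]<.128)&(D[:,0]>.47)&(D[:,0]<.73)&(D[:,1]>.1)]; print('roof',len(g),cv2.minAreaRect(g[:,:2].astype(np.float32)), g[g[:,1]<.2][:,1].min())
# fit 50x50 outline model: grid search pose maximising agreement
best=None
pts=P[(P[...,2]<.04)&(P[...,2]>-.01)]; lab=m[(P[...,2]<.04)&(P[...,2]>-.01)]
low=pts[:,2]<.012
for yaw in np.arange(.0,.75,.05):
  for cx in np.arange(.54,.58,.002):
    for cy in np.arange(.275,.315,.002):
      dx=pts[:,0]-cx;dy=pts[:,1]-cy;u=dx*np.cos(yaw)+dy*np.sin(yaw);v=-dx*np.sin(yaw)+dy*np.cos(yaw)
      inn=(abs(u)<.025)&(abs(v)<.025)&~((abs(u)<.012)&(abs(v)<.012))
      hi=(abs(u-.021)<.006)&(abs(v)<.027)
      sc=((inn==lab)&low).sum()+(hi==True)[~low&lab].sum()
      if best is None or sc>best[0]: best=(sc,yaw,cx,cy)
print(best,len(pts))
cv2.imwrite('pics/w3c.png',np.hstack([b2,cv2.cvtColor(ex,cv2.COLOR_GRAY2BGR)])[:, :])
E
```

```text
0.003411513859275053
1039 ((0.5580669045448303, 0.3007035553455353), (0.050289832055568695, 0.05025649443268776), 21.564952850341797)
leg 352 ((0.5775722861289978, 0.30835258960723877), (0.008142916485667229, 0.050153881311416626), 20.967721939086914)
base 633 ((0.5578709244728088, 0.30074596405029297), (0.05035848543047905, 0.04974215105175972), 20.931499481201172) [0.54719682 0.30212345 0.00606546]
roof 13098 ((0.6040542721748352, 0.250968337059021), (0.1882060468196869, 0.20992954075336456), 6.2756452560424805) 0.13728651758585483
(np.int64(3394), np.float64(0.35000000000000003), np.float64(0.558), np.float64(0.30100000000000005)) 3458
```

```bash
python3 - <<'E'
from h import *
plan([(.613,-.149,.27,1.805,7),(.613,-.149,.1,1.805,4)])
E
```

```text
t 8.05 at [0.6447 0.1895 0.2998] head 1.75 F [-0.5 -0.7 -1. ] op 0.293
[-4.68, -1.3, 0.42, -0.002, -0.001, -0.008], [-4.67, -1.35, 0.43, -0.002, -0.001, -0.008], [-4.65, -1.38, 0.43, -0.002, -0.001, -0.008], [-4.65, -1.41, 0.43, -0.002, -0.001, -0.008], [-4.63, -1.46, 0.43, -0.002, -0.001, -0.008], [-4.62, -1.49, 0.43, -0.002, -0.001, -0.008], [-4.61, -1.53, 0.44, -0.002, -0.001, -0.008],   -> 7 rows
[0.01, -0.01, 4.25, 0.001, 0.001, 0.0], [0.01, -0.01, 4.25, 0.001, 0.001, 0.0], [0.01, 0.0, 4.25, 0.001, 0.001, 0.0], [-0.0, 0.01, 4.25, 0.001, 0.001, 0.0],   -> 4 rows
```

>>> {"op": "carry_out", "data": {
  "motion": [-4.7,-1.3,0.4,-0.002,-0.001,-0.008,-4.7,-1.35,0.4,-0.002,-0.001,-0.008,-4.65,-1.4,0.4,-0.002,-0.001,-0.008,-4.65,-1.4,0.4,-0.002,-0.001,-0.008,-4.6,-1.5,0.4,-0.002,-0.001,-0.008,-4.6,-1.5,0.4,-0.002,-0.001,-0.008,-4.6,-1.5,0.4,-0.002,-0.001,-0.008,0,0,0,0,0,0]
}}

```text
clock: 9.05
tool_pos: [0.611, -0.1554, 0.271]
eef_rot: [0.623, 0.782, -0.002, 0.002]
contact_force: [0.2, -0.6, 0.2]
opening: 0.295
```

>>> {"op": "carry_out", "data": {
  "motion": [0,0,4.2,0,0,0,0,0,4.2,0,0,0,0,0,4.2,0,0,0,0,0,4.2,0,0,0,0,0,0,0,0,0]
}}

```text
clock: 9.68
tool_pos: [0.6117, -0.1463, 0.1011]
eef_rot: [0.619, 0.786, -0.0, -0.002]
contact_force: [0.3, 0.2, -1.3]
opening: 0.296
```

```bash
python3 - <<'E'
from h import *
for n in ['scene','side']:
    st,s,P=shaft(n,'st_'+n)
    q=P[(P[...,0]>.55)&(P[...,0]<.62)&(P[...,1]>.02)&(P[...,1]<.125)&(P[...,2]>.014)&(P[...,2]<.1)]
    t=q[q[:,2]<.055]; print('tip pts',len(t),np.median(t,0) if len(t) else '', t.min(0) if len(t) else '')
plan([])
E
```

```text
0.105 4 lat -0.0050 z 0.0774
0.135 35 lat -0.0098 z 0.0765
0.165 36 lat -0.0142 z 0.0758
0.195 32 lat -0.0183 z 0.0753
0.225 31 lat -0.0214 z 0.0753
0.255 15 lat -0.0243 z 0.0747
rel angle [-0.13149976  0.00817229] len 0.2578141643438207
tip pts 34 [0.57678942 0.10235853 0.04318648] [0.57073804 0.09892358 0.02750788]
0.135 15 lat -0.0085 z 0.0809
0.165 29 lat -0.0112 z 0.0797
0.195 23 lat -0.0145 z 0.0795
0.225 22 lat -0.0182 z 0.0792
0.255 14 lat -0.0225 z 0.0789
rel angle [-0.1254987   0.00919199] len 0.26075453361556356
tip pts 23 [0.57669543 0.10417119 0.04187399] [0.57361719 0.09713645 0.03077304]
t 9.78 at [ 0.6149 -0.1464  0.1049] head 1.808 F [-0.4  0.4 -0.3] op 0.3
```

>>> {"op": "carry_out", "data": {
  "motion": [2.8,0.4,0,0,0,0,2.8,0.4,0,0,0,0,2.8,0.4,0,0,0,0,2.8,0.4,0,0,0,0,2.8,0.4,0,0,0,0,2.8,0.4,0,0,0,0,2.8,0.35,0,0,0,0,0,0,0,0,0,0]
}}

```text
clock: 10.78
tool_pos: [0.5963, 0.0548, 0.1066]
eef_rot: [0.616, 0.787, 0.004, 0.002]
contact_force: [-0.1, -0.4, -1.7]
opening: 0.294
```

```bash
python3 - <<'E'
from h import *
for n in ['scene','side']:
    st,s,P=shaft(n)
    m=(P[...,0]>.53)&(P[...,0]<.585)&(P[...,1]>.26)&(P[...,1]<.34)&(P[...,2]>.037)&(P[...,2]<.066)
    q=P[m]; print('tip pts',len(q),np.median(q,0) if len(q) else '', q.min(0) if len(q) else '')
    # crop around bracket
    T=np.linalg.inv(cam2world(s)); c=T[:3,:3]@np.array([.56,.3,.02])+T[:3,3]; u=int(c[0]/c[2]*s['fx']+s['cx']); v=int(c[1]/c[2]*s['fy']+s['cy'])
    im=s['frame'][v-40:v+40,u-40:u+40,::-1]; cv2.imwrite('pics/in_%s.png'%n,cv2.resize(im,None,fx=5,fy=5,interpolation=cv2.INTER_CUBIC)); print(u,v)
cv2.imwrite('pics/in.png',np.hstack([cv2.imread('pics/in_%s.png'%n) for n in('scene','side')]))
plan([])
E
```

```text
0.075 33 lat -0.0189 z 0.1171
0.105 34 lat -0.0244 z 0.1168
0.135 31 lat -0.0293 z 0.1170
0.165 62 lat -0.0140 z 0.1153
0.195 66 lat -0.0174 z 0.1152
0.225 108 lat -0.0059 z 0.1138
0.255 33 lat -0.0117 z 0.1147
rel angle [ 0.11623941 -0.03215561] len 0.2675357487925178
tip pts 23 [0.56059257 0.30377908 0.04727343] [0.5535147  0.29968288 0.03815785]
371 172
0.105 12 lat 0.0184 z 0.1164
0.135 4 lat 0.0461 z 0.1046
0.165 24 lat 0.0409 z 0.0930
0.195 21 lat 0.0358 z 0.0913
0.225 60 lat 0.0169 z 0.0987
0.255 21 lat 0.0279 z 0.0924
rel angle [-0.15635126  0.04704203] len 0.26680630375394176
tip pts 19 [0.55880348 0.30449744 0.0569808 ] [0.55544656 0.29960619 0.04915626]
234 120
t 10.88 at [0.5963 0.0503 0.1058] head 1.808 F [ 0.6 -0.6 -0.3] op 0.3
```

View pics/in.png

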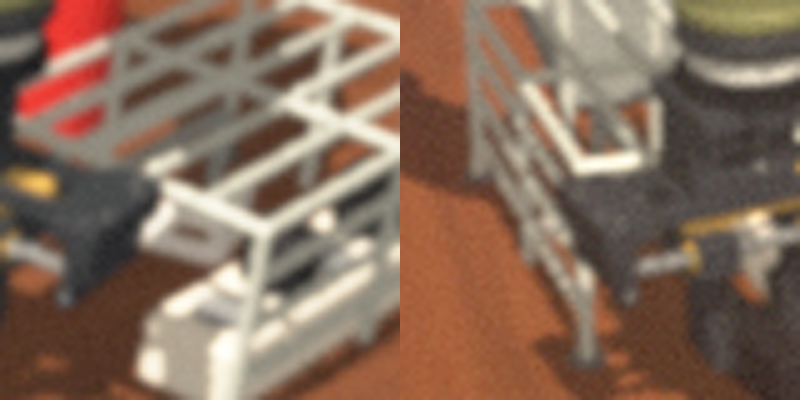

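>>> {"op": "carry_out", "data": {
  "motion": [-0.4,-0.1,0.5,0,0,0,0,0,0.5,0,0,0,0,0,0.4,0,0,0,0,0,0.3,0,0,0,0,0,0.1,0,0,0,0,0,0,0,0,0]
}}

```text
clock: 11.62
tool_pos: [0.5953, 0.0471, 0.086]
eef_rot: [0.618, 0.786, 0.002, 0.001]
contact_force: [-0.3, 0.9, -0.3]
opening: 0.297
```

>>> {"op": "carry_out", "data": {
  "motion": [0,0,0.1,0,0,0,0,0,0.1,0,0,0,0,0,0,0,0,0]
}}

```text
clock: 12.0
tool_pos: [0.5953, 0.0471, 0.084]
eef_rot: [0.618, 0.786, 0.002, 0.001]
contact_force: [-0.3, -0.8, -0.9]
opening: 0.293
```

>>> {"op": "carry_out", "data": {
  "motion": [0,0,0.1,0,0,0,0,0,0.1,0,0,0,0,0,0,0,0,0]
}}

```text
clock: 12.38
tool_pos: [0.5952, 0.047, 0.082]
eef_rot: [0.618, 0.786, 0.002, 0.001]
contact_force: [-0.3, -0.3, -0.8]
opening: 0.295
```

```bash
python3 - <<'E'
from h import *
for n in ['scene','side']:
    st,s,P=snap(n); print(st['tool_pos'],st['contact_force'].round(2),st['moment'].round(2))
    m=(P[...,0]>.53)&(P[...,0]<.585)&(P[...,1]>.26)&(P[...,1]<.34)&(P[...,2]>.002)&(P[...,2]<.05)
    q=P[m]
    for z0,z1 in((.002,.012),(.012,.025),(.025,.036),(.038,.06)):
        w=q[(q[:,2]>z0)&(q[:,2]<=z1)]; print(z0,len(w),np.median(w,0).round(4) if len(w) else '')
    T=np.linalg.inv(cam2world(s)); c=T[:3,:3]@np.array([.56,.3,.02])+T[:3,3]; u=int(c[0]/c[2]*s['fx']+s['cx']); v=int(c[1]/c[2]*s['fy']+s['cy'])
    im=s['frame'][v-25:v+25,u-25:u+25,::-1]; cv2.imwrite('pics/in_%s.png'%n,cv2.resize(im,None,fx=8,fy=8,interpolation=cv2.INTER_CUBIC))
cv2.imwrite('pics/in2.png',np.hstack([cv2.imread('pics/in_%s.png'%n) for n in('scene','side')]))
E
```

```text
[0.59523395 0.04703606 0.08196637] [-0.3  -0.29 -0.84] [-0.12  0.03 -0.01]
0.002 88 [0.5555 0.2844 0.0052]
0.012 23 [0.5742 0.2974 0.0158]
0.025 16 [0.5755 0.3025 0.0311]
0.038 12 [0.5606 0.294  0.0431]
[0.59530775 0.0470297  0.08203904] [ 0.42 -0.95  0.23] [-0.12  0.08 -0.03]
0.002 20 [0.5681 0.3095 0.007 ]
0.012 24 [0.5656 0.2996 0.0172]
0.025 19 [0.5637 0.2981 0.0322]
0.038 3 [0.5593 0.299  0.0383]
```

>>> {"op": "carry_out", "data": {
  "motion": [0,0,0.1,0,0,0,0,0,0.1,0,0,0,0,0,0,0,0,0]
}}

```text
clock: 12.85
tool_pos: [0.5952, 0.047, 0.08]
eef_rot: [0.618, 0.786, 0.002, 0.001]
contact_force: [0.8, -0.5, -0.7]
opening: 0.295
```

>>> {"op": "carry_out", "data": {
  "motion": [0,0,0.1,0,0,0,0,0,0.1,0,0,0,0,0,0,0,0,0]
}}

```text
clock: 13.22
tool_pos: [0.5953, 0.047, 0.078]
eef_rot: [0.618, 0.786, 0.002, 0.001]
contact_force: [-0.3, -0.1, -1.2]
opening: 0.293
```

>>> {"op": "carry_out", "data": {
  "motion": [-0.3,-0.04,0,0,0,0,-0.3,-0.04,0,0,0,0,-0.4,-0.05,0,0,0,0,-0.5,-0.06,0,0,0,0,-0.5,-0.06,0,0,0,0,-0.5,-0.07,0,0,0,0,-0.5,-0.07,0,0,0,0,0,0,0,0,0,0]
}}

```text
clock: 14.22
tool_pos: [0.5986, 0.0161, 0.078]
eef_rot: [0.619, 0.786, 0.002, 0.002]
contact_force: [-0.4, 0.9, -1.0]
opening: 0.295
```

```bash
cat >> h.py <<'E'
def brk(y0,y1,x0=.5,x1=.62,show=None,names=('scene','side')):
    ims=[]
    for n in names:
        st,s,P=snap(n); f=s['frame'].astype(int)
        m=(P[...,0]>x0)&(P[...,0]<x1)&(P[...,1]>y0)&(P[...,1]<y1)&(P[...,2]>.003)&(P[...,2]<.037)&(f.max(-1)-f.min(-1)<45)&(f.min(-1)>70)
        q=P[m]; k=q[q[:,2]>.026]
        print(n,len(q),cv2.minAreaRect(q[:,:2].astype(np.float32)) if len(q)>3 else '','leg',len(k),np.median(k,0).round(4), cv2.minAreaRect(k[:,:2].astype(np.float32)) if len(k)>3 else '')
        T=np.linalg.inv(cam2world(s)); c=T[:3,:3]@np.array([(x0+x1)/2,(y0+y1)/2,.02])+T[:3,3]; u=int(c[0]/c[2]*s['fx']+s['cx']); v=int(c[1]/c[2]*s['fy']+s['cy'])
        ims.append(cv2.resize(s['frame'][v-30:v+30,u-33:u+33,::-1],None,fx=6,fy=6,interpolation=cv2.INTER_CUBIC))
    if show: cv2.imwrite('pics/%s.png'%show,np.hstack(ims))
E
python3 - <<'E'
from h import *
brk(.22,.34,.52,.6,'p1'); plan([])
E
```

```text
scene 172 ((0.5585770010948181, 0.27293747663497925), (0.05171263590455055, 0.05505868047475815), 17.982744216918945) leg 32 [0.5803 0.2657 0.0311] ((0.5793203115463257, 0.2791736125946045), (0.0447552464902401, 0.03121740184724331), 71.64339447021484)
side 99 ((0.5632328987121582, 0.27740389108657837), (0.04094666615128517, 0.06382614374160767), 47.272369384765625) leg 34 [0.5784 0.266  0.033 ] ((0.5772464871406555, 0.26885882019996643), (0.0343356616795063, 0.03163180872797966), 47.00295639038086)
t 14.32 at [0.5986 0.017  0.0781] head 1.809 F [-0.4  0.4 -0.2] op 0.291
```

View pics/p1.png

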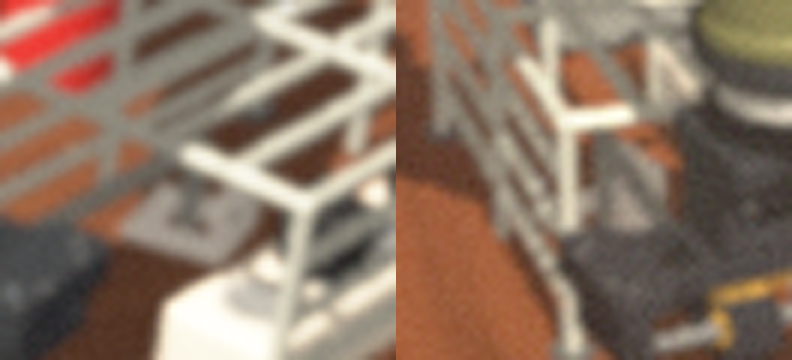

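>>> {"op": "carry_out", "data": {
  "motion": [-0.6,-0.08,0,0,0,0,-0.8,-0.1,0,0,0,0,-0.8,-0.1,0,0,0,0,-0.8,-0.1,0,0,0,0,-0.8,-0.1,0,0,0,0,-0.8,-0.1,0,0,0,0,-0.8,-0.1,0,0,0,0,-0.8,-0.1,0,0,0,0]
}}

```text
clock: 15.32
tool_pos: [0.6057, -0.0457, 0.078]
eef_rot: [0.618, 0.786, 0.002, 0.001]
contact_force: [-0.8, 0.0, -1.0]
opening: 0.292
```

>>> {"op": "carry_out", "data": {
  "motion": [-0.8,-0.1,0,0,0,0,-0.8,-0.1,0,0,0,0,-0.8,-0.1,0,0,0,0,-0.8,-0.1,0,0,0,0,-0.8,-0.1,0,0,0,0,-0.8,-0.1,0,0,0,0,-0.8,-0.1,0,0,0,0,-0.8,-0.1,0,0,0,0]
}}

```text
clock: 16.32
tool_pos: [0.613, -0.1098, 0.078]
eef_rot: [0.618, 0.786, 0.002, 0.001]
contact_force: [0.3, 0.4, -0.5]
opening: 0.294
```

```bash
python3 - <<'E'
from h import *
brk(.06,.24,.52,.60); plan([])
E
```

```text
scene 238 ((0.559114933013916, 0.15336179733276367), (0.06700463593006134, 0.08706315606832504), 81.14446258544922) leg 77 [0.5781 0.1536 0.0309] ((0.5602984428405762, 0.16261173784732819), (0.0590255968272686, 0.08069077879190445), 88.48670959472656)
side 226 ((0.5565342903137207, 0.1568332016468048), (0.07283245772123337, 0.09809485822916031), 72.60533905029297) leg 52 [0.5752 0.1412 0.0334] ((0.5599713921546936, 0.16829055547714233), (0.07149641960859299, 0.08274176716804504), 86.86637115478516)
t 16.43 at [ 0.6129 -0.111   0.078 ] head 1.807 F [ 0.2 -0.7 -2.1] op 0.295
```

>>> {"op": "carry_out", "data": {
  "motion": [-0.8,-0.1,0,0,0,0,-0.8,-0.1,0,0,0,0,-0.8,-0.1,0,0,0,0,-0.8,-0.1,0,0,0,0,-0.8,-0.1,0,0,0,0,-0.8,-0.1,0,0,0,0,-0.8,-0.1,0,0,0,0,-0.8,-0.1,0,0,0,0]
}}

```text
clock: 17.42
tool_pos: [0.6203, -0.1738, 0.0779]
eef_rot: [0.618, 0.786, 0.002, 0.001]
contact_force: [-1.0, -0.4, -0.5]
opening: 0.297
```

>>> {"op": "carry_out", "data": {
  "motion": [-0.8,-0.1,0,0,0,0,-0.8,-0.1,0,0,0,0,-0.8,-0.1,0,0,0,0,-0.8,-0.1,0,0,0,0,-0.8,-0.1,0,0,0,0,-0.8,-0.1,0,0,0,0,-0.6,-0.1,0,0,0,0,0,0,0,0,0,0]
}}

```text
clock: 18.42
tool_pos: [0.6261, -0.2283, 0.0779]
eef_rot: [0.619, 0.786, 0.002, 0.002]
contact_force: [0.3, -0.6, -2.0]
opening: 0.297
```

```bash
python3 - <<'E'
from h import *
brk(-.04,.1,.54,.64,'p2'); plan([])
E
```

```text
scene 268 ((0.5874366164207458, 0.029951315373182297), (0.05187447369098663, 0.05370008572936058), 20.544721603393555) leg 71 [0.607  0.0281 0.0318] ((0.6071248054504395, 0.03677743673324585), (0.04443706199526787, 0.03457245975732803), 75.79166412353516)
side 226 ((0.6015123128890991, 0.039518628269433975), (0.08343145251274109, 0.06333477795124054), 18.451152801513672) leg 43 [0.6098 0.0243 0.0331] ((0.6001840829849243, 0.031854137778282166), (0.02863553911447525, 0.04969693720340729), 18.610383987426758)
t 18.52 at [ 0.6262 -0.2273  0.0779] head 1.809 F [ 0.1 -0.4 -1.1] op 0.297
```

View pics/p2.png

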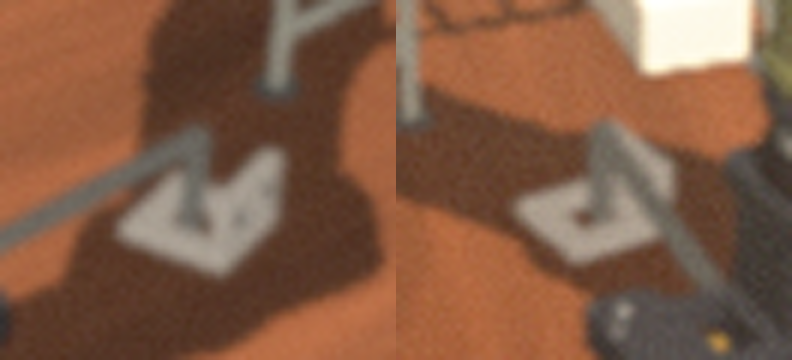

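>>> {"op": "carry_out", "data": {
  "motion": [0.5,0.05,0,0,0,0,0,0,-0.5,0,0,0,0,0,-1,0,0,0,0,0,-2,0,0,0,0,0,-3,0,0,0,0,0,-2,0,0,0,0,0,0,0,0,0]
}}

```text
clock: 19.4
tool_pos: [0.6263, -0.223, 0.1654]
eef_rot: [0.618, 0.786, 0.003, 0.004]
contact_force: [-0.4, 0.2, -2.3]
opening: 0.296
```

```bash
python3 - <<'E'
from h import *
brk(-.04,.1,.54,.64)
plan([(.43,-.19,.16,1.6,5),(.422,-.19,.078,1.578,4)])
E
```

```text
scene 230 ((0.5884759426116943, 0.030276011675596237), (0.0495457798242569, 0.05429185926914215), 19.39720344543457) leg 58 [0.6095 0.035  0.0317] ((0.6073553562164307, 0.03701101243495941), (0.008526202291250229, 0.05399704352021217), 21.165800094604492)
side 134 ((0.5833289623260498, 0.029795844107866287), (0.04145725816488266, 0.055033035576343536), 18.746318817138672) leg 0 [nan nan nan] 
t 19.5 at [ 0.6248 -0.2226  0.1627] head 1.809 F [-0.9 -0.3 -1.8] op 0.292
[1.55, -3.63, 0.04, 0.001, -0.0, 0.042], [1.4, -3.7, 0.04, 0.001, -0.0, 0.042], [1.24, -3.75, 0.05, 0.001, -0.0, 0.042], [1.08, -3.79, 0.05, 0.001, -0.0, 0.042], [0.93, -3.84, 0.06, 0.001, -0.0, 0.042],   -> 5 rows
[0.0, -0.2, 2.05, -0.0, -0.0, 0.005], [0.01, -0.2, 2.05, -0.0, -0.0, 0.005], [-0.0, -0.2, 2.05, -0.0, -0.0, 0.005], [-0.0, -0.2, 2.05, -0.0, -0.0, 0.005],   -> 4 rows
  return _methods._mean(a, axis=axis, dtype=dtype,
  ret = um.true_divide(
```

>>> {"op": "carry_out", "data": {
  "motion": [1.6,-3.6,0,0,0,0.042,1.4,-3.7,0,0,0,0.042,1.2,-3.7,0,0,0,0.042,1.1,-3.8,0.1,0,0,0.042,0.9,-3.8,0.1,0,0,0.042,0,0,3,0,0,0,0,0,3,0,0,0,0,0,1,0,0,0]
}}

```text
clock: 20.5
tool_pos: [0.4308, -0.1892, 0.0882]
eef_rot: [0.697, 0.717, 0.001, -0.0]
contact_force: [-0.7, -0.3, -0.3]
opening: 0.294
```

>>> {"op": "carry_out", "data": {
  "motion": [0,0,0,0,0,0,0,0,0.5,0,0,0,0,0,0.5,0,0,0,0,0,0.3,0,0,0,0,0,0,0,0,0]
}}

```text
clock: 21.12
tool_pos: [0.4318, -0.1897, 0.077]
eef_rot: [0.697, 0.717, 0.002, 0.001]
contact_force: [0.0, -0.2, -1.0]
opening: 0.297
```

>>> {"op": "carry_out", "data": {
  "motion": [0,0,0.1,0,0,0,0,0,0.1,0,0,0,0,0,0.1,0,0,0,0,0,0,0,0,0]
}}

```text
clock: 21.62
tool_pos: [0.4319, -0.1897, 0.0741]
eef_rot: [0.697, 0.717, 0.002, 0.001]
contact_force: [0.1, -0.2, -0.1]
opening: 0.3
```

>>> {"op": "carry_out", "data": {
  "motion": [0,0,0,0,0,0,0,0,0,0,0,0,0,0,0,0,0,0,0,0,0,0,0,0],
  "hand": 6
}}

```text
clock: 22.12
tool_pos: [0.4319, -0.1897, 0.0741]
eef_rot: [0.697, 0.717, 0.002, 0.001]
contact_force: [-1.0, 0.1, -0.0]
opening: 0.679
```

>>> {"op": "carry_out", "data": {
  "motion": [0,0,-3,0,0,0,0,0,-5,0,0,0,0,0,-5,0,0,0,0,0,0,0,0,0]
}}

```text
clock: 22.62
tool_pos: [0.4326, -0.1904, 0.207]
eef_rot: [0.697, 0.717, 0.004, 0.004]
contact_force: [0.6, -0.4, -0.7]
opening: 0.682
```

```bash
python3 - <<'E'
from h import *
# jaws along bracket x (yaw .36): tool y heading .36 -> tool x heading .36+pi/2
plan([(.59,-.06,.22,1.93)])
E
```

```text
t 22.62 at [ 0.4326 -0.1904  0.207 ] head 1.598 F [ 0.6 -0.4 -0.7] op 0.682
[3.15, 4.03, -0.28, 0.003, 0.001, -0.083], [2.81, 4.27, -0.3, 0.003, 0.001, -0.083], [2.44, 4.49, -0.3, 0.003, 0.001, -0.083], [2.07, 4.68, -0.32, 0.003, 0.001, -0.083],   -> 4 rows
```

>>> {"op": "carry_out", "data": {
  "motion": [3.1,4,-0.3,0.003,0,-0.083,2.8,4.3,-0.3,0.003,0,-0.083,2.4,4.5,-0.3,0.003,0,-0.083,2.1,4.7,-0.3,0.003,0,-0.083,0,0,0,0,0,0],
  "hand": 5
}}

```text
clock: 23.25
tool_pos: [0.5914, -0.0551, 0.215]
eef_rot: [0.567, 0.824, -0.0, -0.003]
contact_force: [-1.4, 0.3, -0.7]
opening: 0.571
```

```bash
python3 - <<'E'
from h import *
brk(-.04,.1,.54,.64,names=('wrist',)) if 0 else None
st,s,P=snap('wrist'); f=s['frame'].astype(int); save(s,'w4')
m=(P[...,0]>.54)&(P[...,0]<.64)&(P[...,1]>-.02)&(P[...,1]<.09)&(P[...,2]>.003)&(P[...,2]<.037)&(f.max(-1)-f.min(-1)<45)&(f.min(-1)>60)
q=P[m]; k=q[q[:,2]>.027]
print(cv2.minAreaRect(q[:,:2].astype(np.float32)),cv2.minAreaRect(k[:,:2].astype(np.float32)),k[:,2].max())
# rod check
mm=(P[...,2]>.02)&(P[...,2]<.06)&(P[...,0]<.5)&(P[...,1]<.05); print('rod?',mm.sum())
plan([])
E
```

```text
((0.5893856883049011, 0.03278721868991852), (0.049826983362436295, 0.04992958530783653), 19.415664672851562) ((0.6089116930961609, 0.04010117053985596), (0.008059943094849586, 0.04900381341576576), 19.60467529296875) 0.03602394842608403
rod? 4883
t 23.3 at [ 0.5892 -0.0579  0.2146] head 1.934 F [-0.7 -0.3 -0.3] op 0.566
```

View pics/w4.png

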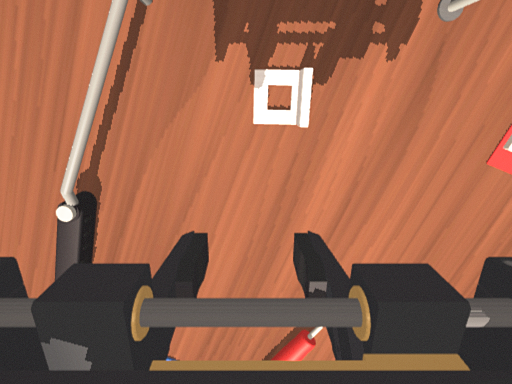

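```bash
python3 - <<'E'
from h import *
plan([(.6088,.0395,.13,1.912,4),(.6088,.0395,.076,1.912,4)])
E
```

```text
t 23.3 at [ 0.5892 -0.0579  0.2146] head 1.934 F [-0.7 -0.3 -0.3] op 0.566
[2.1, 1.34, 2.11, -0.002, -0.001, 0.005], [2.1, 1.32, 2.11, -0.002, -0.001, 0.005], [2.12, 1.31, 2.11, -0.002, -0.001, 0.005], [2.12, 1.29, 2.11, -0.002, -0.001, 0.005],   -> 4 rows
[0.0, 0.0, 1.35, -0.0, 0.0, 0.0], [0.01, 0.0, 1.35, -0.0, 0.0, 0.0], [-0.0, 0.0, 1.35, -0.0, 0.0, 0.0], [0.0, 0.0, 1.35, -0.0, 0.0, 0.0],   -> 4 rows
```

>>> {"op": "carry_out", "data": {
  "motion": [2.1,1.3,2.1,-0.002,-0.001,0.005,2.1,1.3,2.1,-0.002,-0.001,0.005,2.1,1.3,2.1,-0.002,-0.001,0.005,2.1,1.3,2.1,-0.002,-0.001,0.005,0,0,0,0,0,0]
}}

```text
clock: 23.92
tool_pos: [0.6063, 0.0376, 0.1298]
eef_rot: [0.576, 0.817, -0.002, -0.001]
contact_force: [-0.3, -0.4, 0.0]
opening: 0.568
```

```bash
python3 - <<'E'
from h import *
plan([(.6088,.0395,.077,1.912,4)])
E
```

```text
t 23.93 at [0.6063 0.0376 0.1298] head 1.913 F [-0.3 -0.4  0. ] op 0.568
[0.02, 0.08, 1.32, -0.001, 0.0, 0.0], [0.03, 0.08, 1.32, -0.001, 0.0, 0.0], [0.02, 0.08, 1.32, -0.001, 0.0, 0.0], [0.03, 0.07, 1.32, -0.001, 0.0, 0.0],   -> 4 rows
```

>>> {"op": "carry_out", "data": {
  "motion": [0,0.1,1.3,0,0,0,0,0.1,1.3,0,0,0,0,0.1,1.3,0,0,0,0,0,1.3,0,0,0,0,0,0,0,0,0]
}}

```text
clock: 24.55
tool_pos: [0.6106, 0.0375, 0.0786]
eef_rot: [0.577, 0.817, -0.001, 0.001]
contact_force: [0.0, -0.4, 0.7]
opening: 0.57
```

>>> {"op": "carry_out", "data": {
  "motion": [0,0,0,0,0,0,0,0,0,0,0,0,0,0,0,0,0,0,0,0,0,0,0,0,0,0,0,0,0,0,0,0,0,0,0,0],
  "hand": 0,
  "grip_force": 20
}}

```text
clock: 25.3
tool_pos: [0.6113, 0.0376, 0.0801]
eef_rot: [0.577, 0.817, -0.001, 0.001]
contact_force: [-0.4, 0.6, 2.3]
opening: 0.089
```

>>> {"op": "carry_out", "data": {
  "motion": [0,0,-2,0,0,0,0,0,-4,0,0,0,0,0,-5,0,0,0,0,0,-4,0,0,0,0,0,0,0,0,0]
}}

```text
clock: 25.92
tool_pos: [0.6131, 0.0385, 0.2345]
eef_rot: [0.577, 0.816, 0.003, 0.004]
contact_force: [1.5, -0.2, -0.8]
opening: 0.093
```

```bash
python3 - <<'E'
from h import *
st,s,P=snap('wrist'); p=st['tool_pos']; Rt=R.from_quat(st['eef_rot']); f=s['frame'].astype(int)
L=Rt.inv().apply(P.reshape(-1,3)-p); 
m=(f.max(-1)-f.min(-1)<45).ravel()&(f.min(-1)>70).ravel()&(L[:,2]>.05)&(L[:,2]<.09)&(abs(L[:,0])<.04)&(L[:,1]>-.06)&(L[:,1]<.02)
print(m.sum(),cv2.minAreaRect(L[m][:,:2].astype(np.float32)),np.median(L[m],0))
# re-measure mat centre / reel / tin from side
st2,s2,P2=snap('side'); 
for t in('reel','tin','mat'):
    d=finder.masks_of(s2,t)[0]; q=P2[d['pixels']]; z=q[:,2]
    if t=='mat': q=q[z<.007]
    else: q=q[z>.033]
    print(t,d['p'],len(q),cv2.minEnclosingCircle(q[:,:2].astype(np.float32)) if t!='mat' else cv2.minAreaRect(q[:,:2].astype(np.float32)))
plan([])
E
```

```text
3305 ((0.005315685644745827, -0.019251946359872818), (0.05017344281077385, 0.04683273285627365), 89.93496704101562) [ 0.01770393 -0.02952028  0.07414053]
reel 0.55 61 ((0.4199717044830322, -0.4214155673980713), 0.018951408565044403)
tin 0.62 603 ((0.6007802486419678, -0.4162929952144623), 0.03178231045603752)
mat 0.89 7169 ((0.5121479034423828, -0.4064798355102539), (0.1622297167778015, 0.2807386815547943), 86.99784088134766)
t 26.18 at [0.6102 0.0378 0.2287] head 1.911 F [ 0.1 -0.2 -1.1] op 0.088
```

```bash
python3 - <<'E'
from h import *
plan([(.5265,-.4254,.20,.9,10),(.5265,-.4254,.092,.9,4)])
E
```

```text
t 26.18 at [0.6102 0.0378 0.2287] head 1.911 F [ 0.1 -0.2 -1.1] op 0.088
[-4.09, -2.33, 0.3, -0.0, 0.0, 0.101], [-4.3, -1.92, 0.3, -0.0, 0.0, 0.101], [-4.47, -1.46, 0.3, -0.0, 0.0, 0.101], [-4.6, -1.01, 0.3, -0.0, 0.0, 0.101], [-4.67, -0.54, 0.3, -0.0, 0.0, 0.101], [-4.71, -0.07, 0.3, -0.0, 0.0, 0.101], [-4.69, 0.41, 0.3, -0.0, 0.0, 0.101], [-4.62, 0.88, 0.3, -0.0, 0.0, 0.101], [-4.51, 1.34, 0.31, -0.0, 0.0, 0.101], [-4.36, 1.79, 0.3, -0.0, 0.0, 0.101],   -> 10 rows
[0.01, -0.0, 2.7, 0.0, 0.001, 0.0], [0.0, -0.0, 2.7, 0.0, 0.001, 0.0], [0.01, -0.01, 2.7, 0.0, 0.001, 0.0], [-0.0, 0.0, 2.7, 0.0, 0.001, 0.0],   -> 4 rows
```

>>> {"op": "carry_out", "data": {
  "motion": [-4.1,-2.3,0.3,0,0,0.101,-4.3,-1.9,0.3,0,0,0.101,-4.5,-1.5,0.3,0,0,0.101,-4.6,-1,0.3,0,0,0.101,-4.7,-0.5,0.3,0,0,0.101,-4.7,-0.1,0.3,0,0,0.101,-4.7,0.4,0.3,0,0,0.101,-4.6,0.9,0.3,0,0,0.101]
}}

```text
clock: 27.18
tool_pos: [0.5437, -0.334, 0.2051]
eef_rot: [0.853, 0.523, -0.0, 0.0]
contact_force: [0.8, 0.6, -1.0]
opening: 0.091
```

>>> {"op": "carry_out", "data": {
  "motion": [-4.5,1.3,0.3,0,0,0.101,-4.4,1.8,0.3,0,0,0.101,0,0,0,0,0,0,0,0,0,0,0,0]
}}

```text
clock: 27.68
tool_pos: [0.5273, -0.4244, 0.1996]
eef_rot: [0.9, 0.436, 0.0, -0.0]
contact_force: [0.2, 1.6, -1.0]
opening: 0.088
```

```bash
python3 - <<'E'
from h import *
plan([(.5265,-.4254,.093,.9,5)])
E
```

```text
t 27.68 at [ 0.5273 -0.4244  0.1996] head 0.902 F [ 0.2  1.6 -1. ] op 0.088
[-0.03, -0.0, 2.13, 0.0, -0.0, 0.0], [-0.02, -0.0, 2.13, 0.0, -0.0, 0.0], [-0.03, -0.0, 2.13, 0.0, -0.0, 0.0], [-0.03, -0.0, 2.13, 0.0, -0.0, 0.0], [-0.02, -0.01, 2.14, 0.0, -0.0, 0.0],   -> 5 rows
```

>>> {"op": "carry_out", "data": {
  "motion": [0,0,2.1,0,0,0,0,0,2.1,0,0,0,-0.1,0,2.1,0,0,0,0,0,2.1,0,0,0,0,0,2.1,0,0,0,0,0,0,0,0,0]
}}

```text
clock: 28.42
tool_pos: [0.5259, -0.4259, 0.0935]
eef_rot: [0.9, 0.435, -0.001, -0.0]
contact_force: [-0.3, -1.4, -0.2]
opening: 0.093
```

>>> {"op": "carry_out", "data": {
  "motion": [0,0,0.3,0,0,0,0,0,0.3,0,0,0,0,0,0.2,0,0,0,0,0,0.1,0,0,0,0,0,0,0,0,0]
}}

```text
clock: 29.05
tool_pos: [0.527, -0.4268, 0.0869]
eef_rot: [0.9, 0.435, 0.0, 0.002]
contact_force: [0.9, -0.6, -0.5]
opening: 0.089
```

>>> {"op": "carry_out", "data": {
  "motion": [0,0,0.1,0,0,0,0,0,0.1,0,0,0,0,0,0,0,0,0]
}}

```text
clock: 29.42
tool_pos: [0.5269, -0.4267, 0.0847]
eef_rot: [0.9, 0.435, 0.0, 0.001]
contact_force: [-0.3, 0.4, 0.3]
opening: 0.093
```

>>> {"op": "carry_out", "data": {
  "motion": [0,0,0.1,0,0,0,0,0,0.1,0,0,0,0,0,0,0,0,0]
}}

```text
clock: 29.8
tool_pos: [0.5271, -0.4268, 0.0831]
eef_rot: [0.9, 0.435, 0.0, 0.001]
contact_force: [-0.0, 0.9, 2.7]
opening: 0.087
```

Contact (Fz 2.7 N). Release and retreat.

>>> {"op": "carry_out", "data": {
  "motion": [0,0,0,0,0,0,0,0,0,0,0,0,0,0,0,0,0,0,0,0,0,0,0,0],
  "hand": 3
}}

```text
clock: 30.3
tool_pos: [0.527, -0.4268, 0.0828]
eef_rot: [0.9, 0.435, 0.0, 0.001]
contact_force: [0.0, -0.2, 0.6]
opening: 0.339
```

>>> {"op": "carry_out", "data": {
  "motion": [0,0,-1.5,0,0,0,0,0,-3,0,0,0,0,0,-4,0,0,0,0,0,-4,0,0,0,-3,0,-3,0,0,0,-4,0,0,0,0,0,0,0,0,0,0,0]
}}

```text
clock: 31.18
tool_pos: [0.4795, -0.4856, 0.2395]
eef_rot: [0.902, 0.432, -0.001, 0.003]
contact_force: [-0.4, -0.9, 0.5]
opening: 0.34
```

```bash
python3 - <<'E'
from h import *
st,s,P=snap('wrist'); f=s['frame'].astype(int); save(s,'w5')
m=(P[...,0]>.45)&(P[...,0]<.57)&(P[...,1]>-.47)&(P[...,1]<-.36)&(P[...,2]>.006)&(P[...,2]<.041)&(f.max(-1)-f.min(-1)<50)&(f.min(-1)>60)
q=P[m]; print(len(q),cv2.minAreaRect(q[:,:2].astype(np.float32)),np.percentile(q[:,2],[5,50,95]))
b=(f[...,2]>f[...,0]+40)&(abs(P[...,2]-.003)<.006); print('mat',cv2.minAreaRect(P[b][:,:2].astype(np.float32)))
for n in('scene','side'):
    st2,s2,P2=snap(n); save(s2,'end_'+n); f2=s2['frame'].astype(int)
    k=(f2.max(-1)<75)&(P2[...,0]>.35)&(P2[...,0]<.5)&(P2[...,1]>-.3)&(P2[...,1]<-.05)&(P2[...,2]>.02)&(P2[...,2]<.04)
    print('handle',k.sum(),cv2.minAreaRect(P2[k][:,:2].astype(np.float32)) if k.sum()>3 else '')
    for t in('reel','tin','can','driver'):
        d=finder.masks_of(s2,t); print(t,[(round(x['p'],2),np.nanmedian(P2[x['pixels']],0).round(3).tolist()) for x in d[:1]])
plan([])
cv2.imwrite('pics/fin.png',np.hstack([cv2.resize(cv2.imread('pics/end_side.png')[60:340,120:370],None,fx=1.6,fy=1.6),cv2.resize(cv2.imread('pics/w5.png'),(400,448))]))
E
```

```text
1886 ((0.5142732262611389, -0.41109710931777954), (0.049491532146930695, 0.05024334788322449), 51.346561431884766) [0.00777916 0.00935135 0.03755348]
mat ((0.5135484337806702, -0.4083368182182312), (0.15112659335136414, 0.2818875312805176), 87.03723907470703)
handle 276 ((0.4374707341194153, -0.1914733499288559), (0.022998379543423653, 0.10645058751106262), 4.686672687530518)
reel [(0.83, [0.44, -0.414, 0.016])]
tin [(0.79, [0.617, -0.423, 0.036])]
can [(0.64, [0.42, 0.32, 0.086])]
driver [(0.59, [0.73, -0.271, 0.018])]
handle 344 ((0.4334636628627777, -0.19620700180530548), (0.025617821142077446, 0.09859097748994827), 6.441842079162598)
reel [(0.8, [0.42, -0.423, 0.015])]
tin [(0.68, [0.596, -0.43, 0.039])]
can [(0.7, [0.403, 0.32, 0.068])]
driver [(0.68, [0.72, -0.279, 0.023])]
t 31.73 at [ 0.4835 -0.4809  0.2378] head 0.902 F [0.1 0.1 0.4] op 0.343
```

View pics/fin.png

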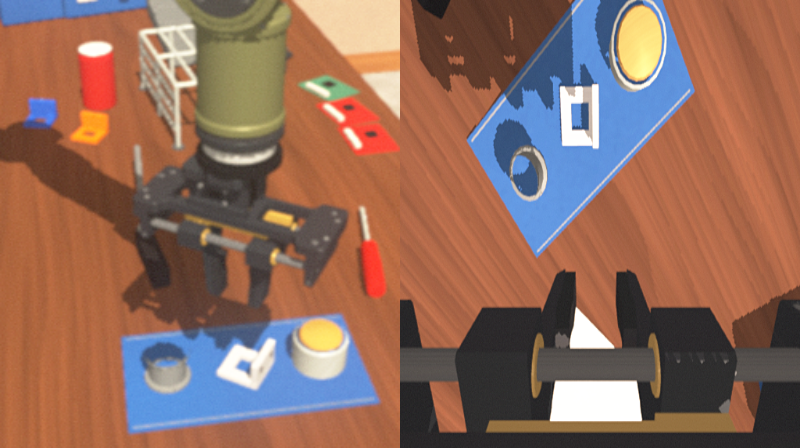

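```bash
python3 -c "
from h import *
print(workorder.finish_job())"
```

```text
the job is handed in; nothing more can be done
None
```

The job is handed in at about 32 s on the clock. I hooked the rod tip into the bracket's window and drew it out along the free lane. I then put the rod back near its starting place, gripped the bracket by its leg and stood it on the mat.

Last checks before hand-in:
- **Bracket:** base down on the mat at (0.514, -0.411), within about 3 mm of the mat centre I measured at (0.5135, -0.408). The base and leg-top heights fit it lying flat; I did not measure the tilt itself.
- **Rod:** handle at about (0.434, -0.196), roughly 0.50 m from the guard's origin (the limit is 0.43 m). I left it level with the bench but did not measure its final height.
- **Reel, tin, can and screwdriver:** within about 6 mm of where they were first measured, which is close to the measuring noise.
- **Robot:** it stood clear of everything at hand-in. The wrist force stayed within noise while drawing the bracket out. The highest readings were 7 N while gripping the rod and 2.7 N when setting the bracket on the mat.

**Disagreements:**
- The shaft's angle to the hand read -0.18 rad before the grasp and about -0.125 rad after it. The rod probably shifted a little in the grip, so I re-measured the tip before going under the guard.
- TCP readings scattered by about 3 mm.

Nothing failed that I could see, but the hand-in gives no verdict.

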